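# Load the dust-covered lens tray and book it in

### The job

Take the black ball lever of the lens tray through its zigzag gate to the far end, which slides the grey cover open, and lay all the white lens boxes that stand on the table flat, right way up and side by side on the tray's floor. Then draw the lever back into the gate's middle lane, the reading position; leave it there while you pick up the hand-held code reader, aim it square at the middle of the leaning code plate behind the tray from about 10 cm, hold it steady for a good second without touching the plate, and lay it back flat in its rest between the two end stops. Finally bring the lever on through the gate to its near end so that the cover is fully shut; leave the carton, the tape roll and the clamping fork alone.

Things in the scene. Friction and masses are not known exactly. Their poses are not given: they have to be found in the camera images.
- tray_unit: Fixed unit: lens tray, grey sliding cover, gate lever at its left. Origin on the table under the tray's centre; x away from the robot, y left, z up. Tray inside 120 (x) by 160 mm (y), floor 10 mm above the table, walls to 38 mm; holds three lens boxes side by side (y = -53, 0, 53 mm). Cover 39 to 46 mm above the table; shut it covers the tray, open it lies behind (x 60 to 200 mm).
- gimbal (a joint): Lean p of the gate lever away from the robot (unit +x), rad: about -0.29 at the near end (cover shut), +0.29 at the far end (open). Friction holds it where it is left (2 to 4 N at the knob). Pivot at unit x = 0, y = 138, z = 20 mm; the knob is at pivot + 145 mm * (sin p cos r, sin r, cos p cos r), r being the sideways lean.
- gate_lever (a joint): Sideways lean r of the gate lever, rad, positive to the left (unit +y); see gate_plate for the path. The middle lane is the one to the right, at r = -0.11, from p = -0.115 to 0.115; the lever stays where it is left in it.
- cover (a joint): Position of the sliding cover, m: about -0.065 shut, +0.065 open; geared to the lever (0.225 m per rad of gimbal), it moves only with it.
- lever_knob (a point): Centre of the black ball knob on the lever, 30 mm diameter, about 0.16 m above the table.
- box_1: White plastic lens box, 47 x 45 x 19 mm; origin at the centre of its underside, z up through its lid. It stands on the table to the left of the tray, near the others; two or three are present, and each may lie anywhere in the tray. Left of them, from y = 0.425 on (x over 0.47), stands a bench supply about 100 mm high; an 8 mm cable lies on the table behind them.
- box_2: White plastic lens box, 47 x 45 x 19 mm; origin at the centre of its underside, z up through its lid. It stands on the table to the left of the tray, near the others; two or three are present, and each may lie anywhere in the tray. Left of them, from y = 0.425 on (x over 0.47), stands a bench supply about 100 mm high; an 8 mm cable lies on the table behind them.
- box_3: White plastic lens box, 47 x 45 x 19 mm; origin at the centre of its underside, z up through its lid. It stands on the table to the left of the tray, near the others; two or three are present, and each may lie anywhere in the tray. Left of them, from y = 0.425 on (x over 0.47), stands a bench supply about 100 mm high; an 8 mm cable lies on the table behind them.
- reader: Hand-held code reader: grey bar with ribbed sides and a black nose, 118 mm long (x -57 to +61), 34 mm wide (y), 40 mm high, 180 g. Origin on its underside; x out of its window along the beam, z up. Grasp it across its sides near x = 0, about 24 mm above its underside. It lies in its rest.
- reader_window (a point): Centre of the reader's glass window, at x = 61 mm, z = 20 mm of the reader; axes as the reader's. The beam goes along +x.
- code_plate: White plate 64 x 50 mm with a black square code pattern, on two legs behind the tray, leaning back 0.26 rad. Origin at the centre of its front face, unit x = 222, y = 0, 105 mm above the table; x points into the plate, away from the reader, y left, z up along the plate. Square aim: reader x along plate x, the plate's origin on the beam.
- reader_rest: Fixed black rest for the reader, 146 x 46 mm, top 5 mm above the table, with a 14 mm high stop at either end (139 mm between them), open at the long sides. Origin on the table under its centre, x along it; the reader starts centred on it, nose to +x.
- carton: Bystander: upright small carton 36 x 36 x 58 mm; origin under its centre.
- tape: Bystander: black tape roll 58 mm wide, 19 mm high; origin under its centre.
- fork: Bystander: black clamping fork 75 x 34 x 15 mm; origin under its centre.
- gate_plate: Aluminium plate with the zigzag slot, 104 x 78 mm, on the lever housing, its top 105 mm above the table; origin at its centre, unit x = 0, y = 138 mm, z = 102 mm. Slot 11 mm wide, rod 7 mm. Slot's centre line in leans (p, r) of the lever: near end (-0.29, 0.11), (-0.115, 0.11), (-0.115, -0.11), (0.115, -0.11), (0.115, 0.11), far end (0.29, 0.11); play 0.02 rad.

How it is judged:
By the outcome, as a careful person would: the job done as asked, in the order asked, and still so for the second after the job is handed in, with the robot touching nothing.
Of box_1, box_2, box_3 only 2 to 3 are there at a start; the rules pass over those that are not, and their reading is None.
At some moment in a run one of box_1, box_2, box_3 may be knocked a few centimetres aside while the robot is not near it.
It also fails if it takes over 210 s, if anything falls off the work surface, if the arm or the gripper's body presses on something with over 40 N, if the wrist force passes 120 N, or if a joint passes its speed limit or range.

### The arm

A 6-joint arm with a two-finger parallel gripper is mounted at the origin on a cart in front of the work surface, level with it; the furniture and walls round the work are solid. World frame = base frame: x ahead of the robot, y to its left, z up, the work surface at z = 0. Lengths are in m, angles in rad, forces in N, time in s.
With the tool pointing down it reaches from about 0.325 to 0.85 m from the base axis. Payload 4.4 kg.
Tool frame: the origin (TCP) lies at the very end of the fingers, on their centre line; the grasp point (between the pads) lies 19 mm behind it (ctrl.grip_point_offset is the distance from the TCP to the grasp point, in m); z points along the fingers, y is the line along which they close (so a half turn about z gives the same grasp; the last joint's range is limited). The gripper opens to 94 mm and grips with 3 to 60 N. Pads are 16 mm wide; open, the fingers measure 119 mm over their backs; the gripper's body (75 mm by 177 mm) begins 78 mm behind the grasp point.
Start: joints at [1.067, 0.207, 1.542, -0, 1.393, -0.15], TCP at [0.199, 0.539, 0.205] pointing down, gripper open.
Joint ranges: [-2.73, 2.73], [-0.86, 2.22], [0.23, 2.46], [-1.11, 4.25], [0.08, 2.63], [-2.82, 2.82]. Speed limits (rad/s): [2.79, 2.79, 3.14, 3.14, 3.14, 3.14].

### API

Orientations are given as a unit quaternion [w, x, y, z].
In Python, from rig import ctrl gives the robot as it stands.
- The arm moves only by the shell command python3 -m creep 'ROWS' [OPENING] [FORCE]. ROWS is a JSON object of lists of equal length, an entry for each row: "translation": the shift along the tool's x, y, z in units of 25 cm (1.0 is 25 cm), a list of three; "twist": the turn, a rotation vector about the tool's x, y, z in units of 90 degrees (1.0 is 90 degrees), a list of three. In form: {"translation": [[tx, ty, tz], ...], "twist": [[rx, ry, rz], ...]}. A call has 1 to 12 rows; each row is the pose to reach, as a shift and turn from the pose commanded when the call began, along the tool's axes at that moment; what a row does not reach only later rows make up. A row lasts 1/8 s, in which the tool goes at most 62.5 mm and 10.7 degrees, less where a joint would pass 70% of its speed; a pose out of reach is approached as far as the arm can. A call with a number of a shift or a turn outside -1 to 1 is refused whole. A call with a gripper value outside its range is refused whole. OPENING is the closure, from -1 (fully open) to 1 (shut), set as the call begins (- or left out, the last holds). The fingers move at their own pace and stop on an object; FORCE is the grip in N (left out, the last holds). Time passes only in rows, so rows that repeat a pose let the fingers close. It gives the time, the measured TCP pose, the force, the opening and the grip force at its end, in the units of the state.
- ctrl.get_state(): the state, without advancing time (a new reading comes with each control period).
- ctrl.snapshot(name): name is "side" or "top"; returns a dict with "frame" (420x560x3 uint8, red, green, blue), "fx", "fy", "cx", "cy" (pixels), "D" ([k1, k2, p1, p2, k3] as OpenCV has them; the pictures are not rectified), "rvec" (rotation vector, rad) and "tvec" (3), from world to camera coordinates, as OpenCV has them. Camera axes: x right, y down, z forward; pixel columns grow to the right and rows downward; lengths in m; the calibration is good to about 2 mm. A picture is of the moment at which its call begins. There is no depth.
- ctrl.job_done(): hands the job in; it is judged then, once.
The state is a dict: "time_s": time; "qpos": joint angles; "qd": joint speeds; "joint_torque": joint torques, N m; "tcp_pos": TCP position; "eef_rot": TCP orientation; "contact_force": force on the tool from outside, world axes, zero at the start; "wrist_torque": the same for the moment, N m; "gripper_width": finger opening in m; "grasp_force": force on a finger pad.
Only numpy, scipy, OpenCV 4.12 (cv2) and the standard library are available. Lean on these libraries where they do the work, as an engineer would, in place of code of your own. Each camera call takes 0.05 s, during which the arm holds its last target. There are 200 camera calls.

## Working session

There is one attempt and no reset: what is moved stays moved. The work goes in short steps, Python scripts to look and compute and a shell command to move; the robot and the scene stay as the last step left them, time stands still between calls to the robot, and variables do not carry over. Pictures are saved under pics/ and viewed, at most 14 in all, crops included, and the job is handed in when it is done.

```bash
ls; mkdir -p pics; python3 - <<'E'
from rig import ctrl
import cv2,numpy as np
for n in("top","side"):
    s=ctrl.snapshot(n); cv2.imwrite(f"pics/{n}0.png",cv2.resize(s["frame"][:,:,::-1],(800,600)))
    R=cv2.Rodrigues(np.array(s["rvec"],float))[0]; print(n,s["fx"],s["fy"],s["cx"],s["cy"],s["D"],(-R.T@np.array(s["tvec"]).ravel()).round(3),R.round(2).tolist())
print(ctrl.get_state(),ctrl.grip_point_offset)
E
```

```text
pics
top 506.8007985022717 506.8007985022717 276.73134266734644 214.48229133255828 [0.02367045 0.         0.         0.         0.        ] [0.436 0.297 1.311] [[-0.02, -1.0, 0.01], [-0.99, 0.02, -0.11], [0.11, -0.01, -0.99]]
side 487.772206643921 487.772206643921 287.73906899900146 206.6860744609172 [-0.10552721  0.          0.          0.          0.        ] [ 0.363 -0.656  0.802] [[0.98, -0.21, 0.01], [-0.11, -0.56, -0.82], [0.17, 0.8, -0.58]]
{'time_s': 0.1, 'qpos': array([ 1.06646433e+00,  2.07348205e-01,  1.54274664e+00, -6.82161174e-06,
        1.39352215e+00, -1.50535776e-01]), 'qd': array([ 0.00132   , -0.00265827, -0.0042094 ,  0.00012218,  0.00053998,
        0.0002605 ]), 'joint_torque': array([-1.11341535e-03, -3.71866715e+01, -2.82292414e+01,  6.98893913e-02,
        3.12418432e-02, -4.09451741e-05]), 'tcp_pos': array([0.19890125, 0.53874795, 0.20442988]), 'eef_rot': array([-3.22350415e-04,  1.75976259e-01,  9.84393891e-01, -9.59475091e-04]), 'contact_force': array([0.05852622, 0.3720108 , 0.11581308]), 'wrist_torque': array([ 0.0078428 , -0.00766903, -0.00963313]), 'grasp_force': 0.0, 'gripper_width': 0.09416642932703996} 0.0188
```

View pics/top0.png

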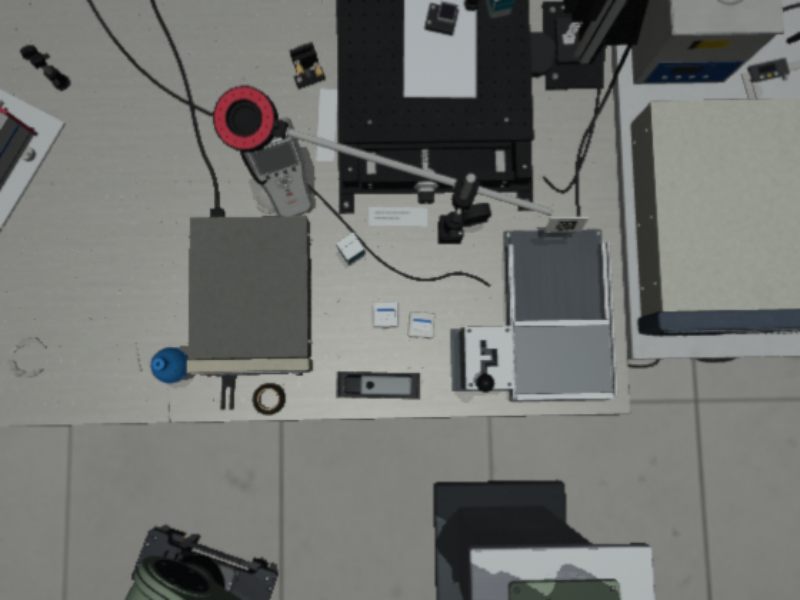

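View pics/side0.png

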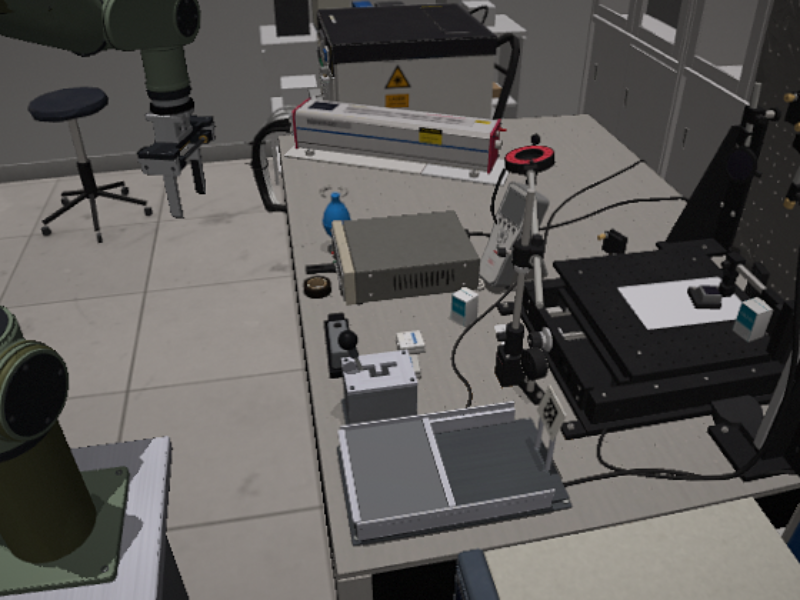

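```bash
cat > h.py <<'E'
from rig import ctrl
import cv2,numpy as np
from scipy.spatial.transform import Rotation as Ro
def cam(s): return np.array([[s["fx"],0,s["cx"]],[0,s["fy"],s["cy"]],[0,0,1]]),np.array(s["D"],float),np.array(s["rvec"],float).reshape(3),np.array(s["tvec"],float).reshape(3)
def toplane(s,px,z):
    K,D,r,t=cam(s); R=cv2.Rodrigues(r)[0]; c=-R.T@t
    n=cv2.undistortPoints(np.array([[px]],float),K,D)[0,0]; d=R.T@np.array([n[0],n[1],1]); return c+d*(z-c[2])/d[2]
def proj(s,P):
    K,D,r,t=cam(s); return cv2.projectPoints(np.array(P,float).reshape(-1,1,3),r,t,K,D)[0].reshape(-1,2)
def crop(s,x0,y0,w,h,k,name):
    cv2.imwrite("pics/"+name,cv2.resize(s["frame"][y0:y0+h,x0:x0+w,::-1],None,fx=k,fy=k,interpolation=cv2.INTER_CUBIC))
def cur():
    s=ctrl.get_state(); q=np.array(s["eef_rot"]); return np.array(s["tcp_pos"]),Ro.from_quat(q[[1,2,3,0]])
def down(yaw): # tool x at world angle yaw, z down
    return Ro.from_euler("z",yaw)*Ro.from_euler("x",np.pi)
def go(*poses,base=None):
    """print rows for poses (pos, Rot) relative to current pose"""
    p,R=base or cur()
    for P,Q in poses:
        print("T",(R.inv().apply(np.array(P)-p)/.25).round(4).tolist(),"W",((R.inv()*Q).as_rotvec()/(np.pi/2)).round(4).tolist(),"mm",round(1000*np.linalg.norm(np.array(P)-p)),"deg",round(np.degrees((R.inv()*Q).magnitude()),1))
E
python3 - <<'E'
from h import *
s=ctrl.snapshot("top"); crop(s,225,150,220,140,3.6,"t1.png"); crop(s,0,0,560,420,1,"full.png")
E
```

```text
(no output)
```

View pics/t1.png

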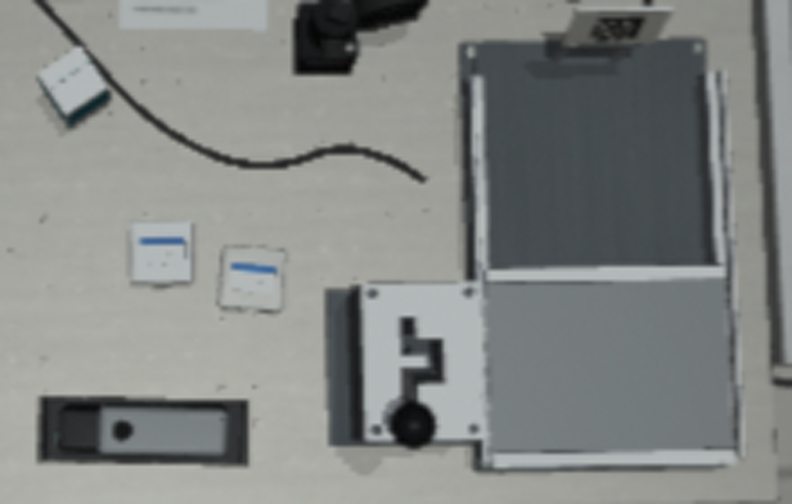

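```bash
python3 - <<'E'
from h import *
from scipy.optimize import least_squares
t=ctrl.snapshot("top"); s=ctrl.snapshot("side")
c=lambda x,y:(np.array([x,y])+.5)/3.6+[225,150]-.5
p,r=-.29,.11
kn=np.array([145*np.sin(p)*np.cos(r),138+145*np.sin(r),20+145*np.cos(p)*np.cos(r)])
obs=[(t,[52,177,105],c(361,284)),(t,[-52,177,105],c(363,442)),(t,[0,138,105],c(422,361)),(t,kn,c(412,424)),(t,[222,0,105],c(616,28)),(s,kn,np.array([347,340])/1.4286),(s,[222,0,105],np.array([549,410])/1.4286)]
def W(v,P): P=np.array(P)/1000; return np.r_[v[:2]+Ro.from_euler("z",v[2]).apply(P)[:2],P[2]]
f=lambda v:np.concatenate([proj(k,W(v,P))[0]-u for k,P,u in obs])
o=least_squares(f,[.38,.05,0],loss="soft_l1"); print("unit",o.x.round(4),o.fun.reshape(-1,2).round(1).tolist())
for n,cs,z in(("A",[(132,222),(192,222),(191,285),(130,284)],.019),("B",[(225,245),(286,250),(280,312),(219,305)],.019),("rest",[(39,397),(249,399),(248,465),(37,462)],.005),("reader",[(60,405),(225,408),(224,455),(60,452)],.04),("carton",[(37,78),(80,45),(108,93),(72,122)],.04)):
    Q=np.array([toplane(t,c(*x),z)[:2] for x in cs]); m=Q.mean(0); e=(Q[0]-Q[1]+Q[3]-Q[2])/2; g=(Q[0]-Q[3]+Q[1]-Q[2])/2
    print(n,m.round(4),"ydir",e.round(4),"xdir",g.round(4),"ang(y)",round(np.arctan2(-e[0],e[1]),3),round(np.arctan2(g[1],g[0]),3))
E
```

```text
unit [ 0.4823 -0.0066  0.0032] [[-0.2, 0.3], [0.7, 0.2], [0.0, 0.4], [-0.4, 0.3], [-0.4, 0.0], [0.7, -0.9], [0.5, 0.7]]
A [0.566  0.3027] ydir [0.0011 0.043 ] xdir [ 0.0447 -0.0018] ang(y) -0.026 -0.041
B [0.5472 0.2381] ydir [0.0051 0.0433] xdir [ 0.0434 -0.0053] ang(y) -0.117 -0.121
rest [0.4408 0.3177] ydir [0.0046 0.1497] xdir [ 0.0463 -0.0018] ang(y) -0.031 -0.039
reader [0.4412 0.3178] ydir [0.0042 0.1138] xdir [ 0.0323 -0.0009] ang(y) -0.037 -0.027
carton [0.6849 0.362 ] ydir [-0.0218  0.0282] xdir [0.0334 0.0218] ang(y) 0.658 0.579
```

```bash
cat >> h.py <<'E'
def tri(sA,a,sB,b):
    P=[];u=[]
    for s,x in((sA,a),(sB,b)):
        K,D,r,t=cam(s); P.append(np.c_[cv2.Rodrigues(r)[0],t]); u.append(cv2.undistortPoints(np.array([[x]],float),K,D)[0,0])
    X=cv2.triangulatePoints(P[0],P[1],u[0],u[1]).ravel(); X=X[:3]/X[3]
    return X.round(4),(proj(sA,X)[0]-a).round(1)
def unit(P): # unit coords m -> world
    P=np.array(P,float); return np.r_[[.4823,-.0066]+Ro.from_euler("z",.003).apply(P)[:2],P[2]]
def knob(p,r): return unit([.145*np.sin(p)*np.cos(r),.138+.145*np.sin(r),.02+.145*np.cos(p)*np.cos(r)])
E
python3 - <<'E'
from h import *
t=ctrl.snapshot("top"); s=ctrl.snapshot("side"); k=1.4286
for a,b in(((245,118),(530,157)),((465,190),(517,255)),((450,230),(510,370)),((280,130),(535,175))): print(tri(t,np.array(a)/k,s,np.array(b)/k))
# side pixels of points along top ray of the rod's right end
for z in(.05,.1,.2,.3,.4,.5): X=toplane(t,np.array((550,212))/k,z); print(X.round(3),(proj(s,X)[0]*k).round())
R=down(np.pi/2)
K=knob(-.29,.11); print(K)
go((K+[0,0,.10-.019],R),(K-[0,0,.019],R))
crop(s,320,80,120,200,3,"s1.png")
E
```

```text
(array([0.8428, 0.5066, 0.2564]), array([ 0. , -0.2]))
(array([0.7163, 0.1809, 0.2522]), array([-1. ,  5.1]))
(array([0.7167, 0.1819, 0.0189]), array([-0.1,  0.4]))
(array([0.8321, 0.4555, 0.2424]), array([ 0.4, -1.7]))
[0.74  0.006 0.05 ] [565. 429.]
[0.728 0.017 0.1  ] [559. 400.]
[0.704 0.04  0.2  ] [546. 339.]
[0.68  0.063 0.3  ] [532. 271.]
[0.656 0.087 0.4  ] [515. 197.]
[0.632 0.11  0.5  ] [497. 116.]
[0.44062596 0.14719352 0.15810559]
T [-1.4494, -1.1364, -0.1353] W [-0.0004, 0.0002, 0.7748] mm 462 deg 69.7
T [-1.4495, -1.1362, 0.2647] W [-0.0004, 0.0002, 0.7748] mm 465 deg 69.7
```

View pics/s1.png

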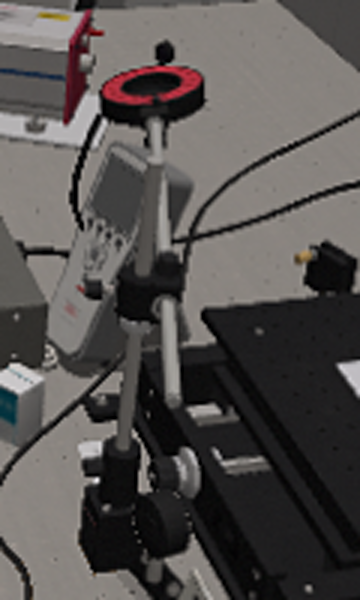

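```bash
python3 -m creep '{"translation":[[-0.25,-0.19,-0.05],[-0.5,-0.38,-0.1],[-0.75,-0.57,-0.13],[-0.95,-0.76,-0.13],[-0.97,-0.76,-0.1353],[-0.97,-0.76,-0.1353],[-0.97,-0.76,-0.1353]],"twist":[[0,0,0.11],[0,0,0.22],[0,0,0.33],[0,0,0.44],[0,0,0.55],[0,0,0.66],[0,0,0.7748]]}' 0.1 && python3 - <<'E'
from h import *
R=down(np.pi/2)
K=knob(-.29,.11)
go((K+[0,0,.10-.019],R),(K-[0,0,.019],R))
E
```

```text
time_s: 1.23
tcp_pos: [0.3616, 0.2761, 0.2395]
eef_rot: [0.0, 0.71, 0.704, 0.0]
contact_force: [0.7, -0.5, 0.6]
gripper_width: 0.0423
grasp_force: 0.0
T [-0.5128, 0.3207, 0.0016] W [0.0003, -0.0002, -0.0057] mm 151 deg 0.5
T [-0.5129, 0.3206, 0.4016] W [0.0003, -0.0002, -0.0057] mm 182 deg 0.5
```

```bash
python3 -m creep '{"translation":[[-0.25,0.16,0],[-0.5,0.32,0],[-0.513,0.3207,0],[-0.513,0.3207,0.2],[-0.513,0.3207,0.4],[-0.513,0.3207,0.4],[-0.513,0.3207,0.4]],"twist":[[0,0,0],[0,0,0],[0,0,0],[0,0,0],[0,0,0],[0,0,0],[0,0,0]]}' -0.1 && python3 -m creep '{"translation":[[0,0,0],[0,0,0],[0,0,0],[0,0,0],[0,0,0]],"twist":[[0,0,0],[0,0,0],[0,0,0],[0,0,0],[0,0,0]]}' 1 20 && python3 - <<'E'
from h import *
R=down(np.pi/2)
d=np.array([0,0,.019])
go(*[(knob(p,r)-d,R) for p,r in((-.29,.11),(-.2,.11),(-.115,.11),(-.115,0),(-.115,-.11),(0,-.11),(.115,-.11),(.115,0),(.115,.11),(.2,.11),(.29,.11))],base=(knob(-.29,.11)-d,R))
E
```

```text
time_s: 2.1
tcp_pos: [0.4423, 0.1492, 0.141]
eef_rot: [0.001, 0.707, 0.707, 0.001]
contact_force: [1.0, 1.0, 0.7]
gripper_width: 0.0516
grasp_force: 0.0
time_s: 2.72
tcp_pos: [0.4414, 0.1492, 0.1405]
eef_rot: [0.0, 0.707, 0.707, 0.001]
contact_force: [-2.4, 0.6, 5.9]
gripper_width: 0.029
grasp_force: 20.0
T [0.0, 0.0, 0.0] W [0.0, 0.0, 0.0] mm 0 deg 0.0
T [0.0002, 0.0503, -0.0126] W [0.0, 0.0, 0.0] mm 13 deg 0.0
T [0.0003, 0.0987, -0.0203] W [0.0, 0.0, 0.0] mm 25 deg 0.0
T [-0.0634, 0.0985, -0.0237] W [0.0, 0.0, 0.0] mm 30 deg 0.0
T [-0.127, 0.0991, -0.0203] W [0.0, 0.0, 0.0] mm 41 deg 0.0
T [-0.1268, 0.1652, -0.0241] W [0.0, 0.0, 0.0] mm 52 deg 0.0
T [-0.1266, 0.2314, -0.0203] W [0.0, 0.0, 0.0] mm 66 deg 0.0
T [-0.063, 0.2316, -0.0237] W [0.0, 0.0, 0.0] mm 60 deg 0.0
T [0.0007, 0.231, -0.0203] W [0.0, 0.0, 0.0] mm 58 deg 0.0
T [0.0008, 0.2794, -0.0126] W [0.0, 0.0, 0.0] mm 70 deg 0.0
T [0.001, 0.3297, 0.0] W [0.0, 0.0, 0.0] mm 82 deg 0.0
```

```bash
python3 -m creep '{"translation":[[0,0.025,-0.006],[0,0.05,-0.0126],[0,0.075,-0.017],[0,0.0987,-0.02],[-0.03,0.0987,-0.022],[-0.063,0.0987,-0.0237],[-0.095,0.0987,-0.022],[-0.127,0.0987,-0.0203],[-0.127,0.0987,-0.0203]],"twist":[[0,0,0],[0,0,0],[0,0,0],[0,0,0],[0,0,0],[0,0,0],[0,0,0],[0,0,0],[0,0,0]]}'; python3 - <<'E'
from h import *
s=ctrl.snapshot("top");crop(s,300,190,120,110,5,"t2.png")
E
```

```text
time_s: 3.85
tcp_pos: [0.4659, 0.1161, 0.1441]
eef_rot: [0.0, 0.708, 0.707, -0.0]
contact_force: [-0.8, 0.1, -1.0]
gripper_width: 0.029
grasp_force: 20.0
```

View pics/t2.png

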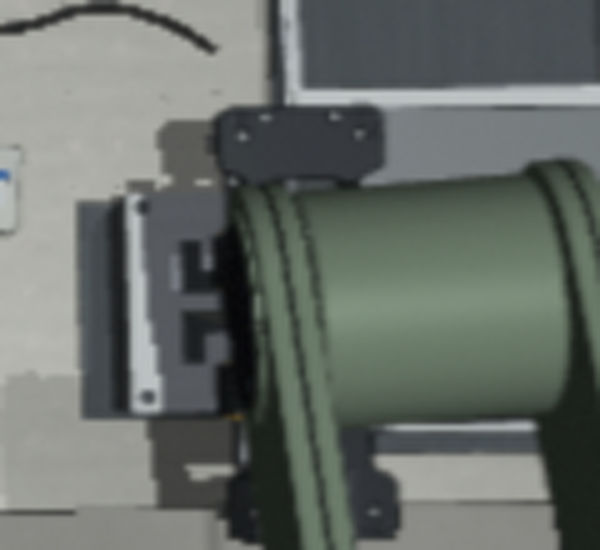

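```bash
python3 -m creep '{"translation":[[0,0.033,-0.003],[0,0.066,-0.004],[0,0.1,-0.003],[0,0.1323,0],[0.032,0.1323,-0.002],[0.064,0.1323,-0.0034],[0.096,0.1323,-0.002],[0.127,0.1323,0],[0.127,0.155,0.004],[0.127,0.18,0.0077],[0.127,0.205,0.014],[0.127,0.232,0.02]],"twist":[[0,0,0],[0,0,0],[0,0,0],[0,0,0],[0,0,0],[0,0,0],[0,0,0],[0,0,0],[0,0,0],[0,0,0],[0,0,0],[0,0,0]]}'; python3 -m creep '{"translation":[[0,0,0],[0,0,0]],"twist":[[0,0,0],[0,0,0]]}' ; python3 -m creep '{"translation":[[0,0,0],[0,0,0],[0,0,-0.2],[0,0,-0.44],[0.3,0.1,-0.44],[0.5,0.3,-0.44],[0.5,0.3,-0.44]],"twist":[[0,0,0],[0,0,0],[0,0,0],[0,0,0],[0,0,0],[0,0,0],[0,0,0]]}' -0.2; python3 - <<'E'
from h import *
s=ctrl.snapshot("top");crop(s,225,150,220,140,3.6,"t3.png")
E
```

```text
time_s: 5.4
tcp_pos: [0.5235, 0.1488, 0.1389]
eef_rot: [-0.001, 0.707, 0.707, -0.001]
contact_force: [-2.9, 0.0, 2.7]
gripper_width: 0.0287
grasp_force: 20.0
time_s: 5.65
tcp_pos: [0.524, 0.1487, 0.139]
eef_rot: [0.0, 0.707, 0.707, 0.0]
contact_force: [-2.0, 1.0, -0.3]
gripper_width: 0.0288
grasp_force: 20.0
time_s: 6.52
tcp_pos: [0.6003, 0.2764, 0.2492]
eef_rot: [0.0, 0.706, 0.708, 0.001]
contact_force: [-0.1, 0.7, 0.8]
gripper_width: 0.056
grasp_force: 0.0
```

View pics/t3.png

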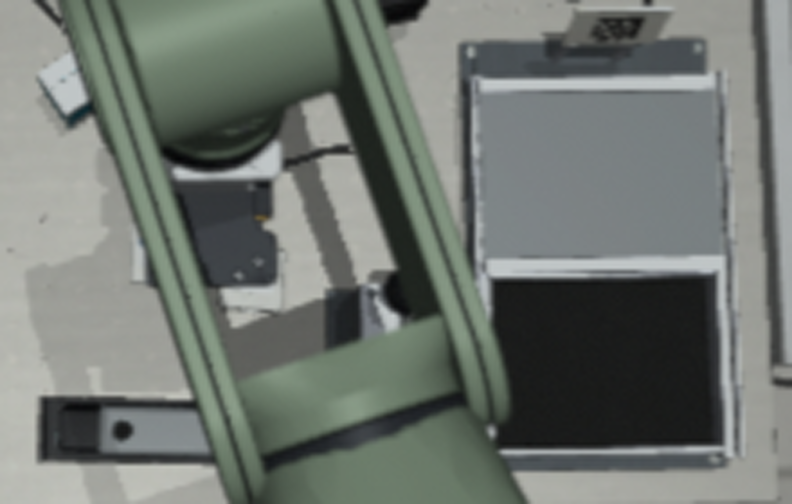

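```bash
python3 - <<'E'
from h import *
R=down(np.pi/2-.12)
go(([.5472,.2381,.1],R),([.5472,.2381,.003],R))
E
```

```text
T [-0.1583, -0.2177, 0.594] W [0.0016, -0.0013, 0.0779] mm 163 deg 7.0
T [-0.159, -0.2187, 0.982] W [0.0016, -0.0013, 0.0779] mm 255 deg 7.0
```

```bash
python3 -m creep '{"translation":[[-0.1,-0.1,0.2],[-0.158,-0.218,0.4],[-0.158,-0.218,0.6],[-0.158,-0.218,0.7],[-0.159,-0.218,0.8],[-0.159,-0.2187,0.9],[-0.159,-0.2187,0.95],[-0.159,-0.2187,0.98],[-0.159,-0.2187,0.98]],"twist":[[0,0,0.0779],[0,0,0.0779],[0,0,0.0779],[0,0,0.0779],[0,0,0.0779],[0,0,0.0779],[0,0,0.0779],[0,0,0.0779],[0,0,0.0779]]}' -0.4; python3 -m creep '{"translation":[[0,0,0],[0,0,0],[0,0,0],[0,0,0],[0,0,-0.2],[0,0,-0.4],[0,0,-0.4]],"twist":[[0,0,0],[0,0,0],[0,0,0],[0,0,0],[0,0,0],[0,0,0],[0,0,0]]}' 1 15
python3 - <<'E'
from h import *
R=down(np.pi/2+.003)
a=unit([0,0,.1]);b=unit([0,0,.0145]); 
go((a,R),(b,R)); print(a)
E
```

```text
time_s: 7.7
tcp_pos: [0.5442, 0.234, 0.0045]
eef_rot: [0.0, 0.749, 0.663, 0.0]
contact_force: [-0.4, -0.5, 0.9]
gripper_width: 0.0661
grasp_force: 0.0
time_s: 8.57
tcp_pos: [0.5479, 0.2353, 0.1095]
eef_rot: [0.002, 0.749, 0.663, 0.005]
contact_force: [-0.3, -0.1, -0.8]
gripper_width: 0.0446
grasp_force: 15.0
T [-0.9925, -0.1428, 0.0326] W [0.0062, -0.0021, -0.0798] mm 251 deg 7.2
T [-0.9938, -0.146, 0.3746] W [0.0062, -0.0021, -0.0798] mm 268 deg 7.2
[ 0.4823 -0.0066  0.1   ]
```

```bash
python3 -m creep '{"translation":[[0,0,-0.2],[0,0,-0.4],[-0.2,-0.03,-0.42],[-0.4,-0.06,-0.42],[-0.6,-0.09,-0.42],[-0.8,-0.12,-0.42],[-0.98,-0.143,-0.4],[-0.993,-0.143,-0.2],[-0.993,-0.143,0],[-0.993,-0.144,0],[-0.993,-0.144,0]],"twist":[[0,0,0],[0,0,0],[0,0,-0.08],[0,0,-0.08],[0,0,-0.08],[0,0,-0.08],[0,0,-0.08],[0,0,-0.08],[0,0,-0.08],[0,0,-0.08],[0,0,-0.08]]}'; python3 - <<'E'
from h import *
R=down(np.pi/2+.003)
a=unit([0,0,.1]);b=unit([0,0,.0145]); 
go((b,R))
s=ctrl.snapshot("side"); crop(s,210,220,200,160,4,"s2.png")
E
```

```text
time_s: 9.95
tcp_pos: [0.4785, -0.0078, 0.105]
eef_rot: [0.0, 0.706, 0.708, 0.0]
contact_force: [0.3, 0.2, 0.4]
gripper_width: 0.0443
grasp_force: 15.0
T [0.0047, 0.0152, 0.3619] W [0.0002, 0.0, 0.0003] mm 91 deg 0.0
```

View pics/s2.png

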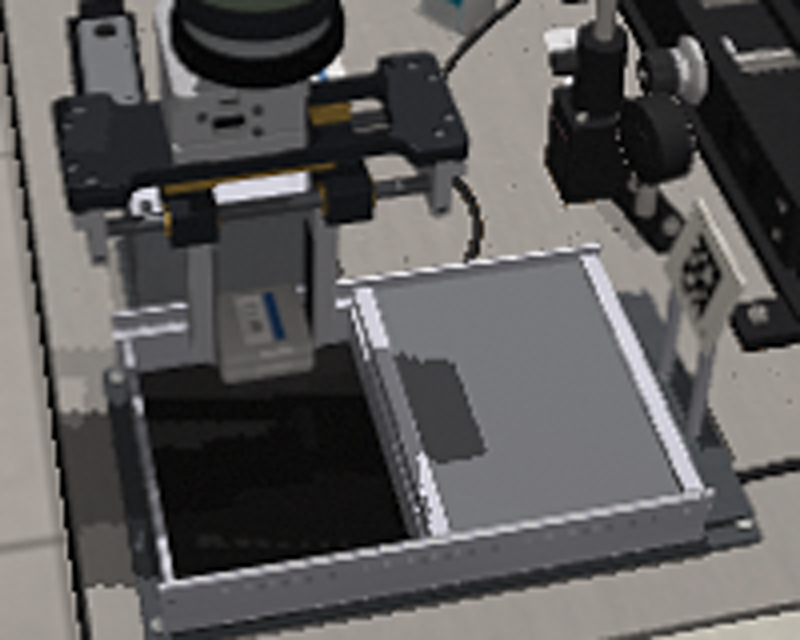

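```bash
python3 -m creep '{"translation":[[0.005,0.0152,0.15],[0.005,0.0152,0.25],[0.005,0.0152,0.31],[0.005,0.0152,0.34],[0.005,0.0152,0.358],[0.005,0.0152,0.36],[0.005,0.0152,0.36]],"twist":[[0,0,0],[0,0,0],[0,0,0],[0,0,0],[0,0,0],[0,0,0],[0,0,0]]}'; python3 -m creep '{"translation":[[0,0,0],[0,0,0],[0,0,0],[0,0,-0.2],[0,0,-0.45],[0,0,-0.7],[0,0,-0.8],[0.2,0.1,-0.8],[0.4,0.15,-0.8]],"twist":[[0,0,0],[0,0,0],[0,0,0],[0,0,0],[0,0,0],[0,0,0],[0,0,0],[0,0,0],[0,0,0]]}' -0.25; python3 - <<'E'
from h import *
R=down(np.pi/2-.03)
go(([.566,.3027,.1],R),([.566,.3027,.003],R))
s=ctrl.snapshot("top");crop(s,225,150,220,140,3.6,"t4.png")
E
```

```text
time_s: 10.88
tcp_pos: [0.4827, -0.0068, 0.0151]
eef_rot: [0.001, 0.706, 0.708, 0.001]
contact_force: [0.7, -0.3, 0.3]
gripper_width: 0.045
grasp_force: 15.0
time_s: 12.0
tcp_pos: [0.5202, 0.0941, 0.2153]
eef_rot: [0.001, 0.707, 0.707, 0.001]
contact_force: [0.8, 0.2, -0.3]
gripper_width: 0.0589
grasp_force: 0.0
T [0.8342, 0.1829, 0.4616] W [0.0015, -0.0, 0.0198] mm 243 deg 1.8
T [0.8342, 0.182, 0.8496] W [0.0015, -0.0, 0.0198] mm 301 deg 1.8
```

View pics/t4.png

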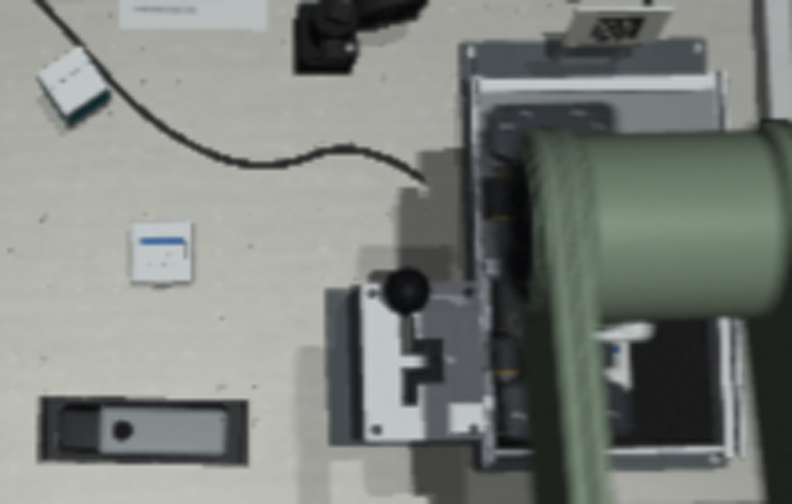

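```bash
python3 -m creep '{"translation":[[0.2,0.05,0],[0.4,0.09,0],[0.6,0.13,0],[0.8,0.18,0.15],[0.834,0.183,0.35],[0.834,0.183,0.55],[0.834,0.183,0.7],[0.834,0.182,0.8],[0.834,0.182,0.845],[0.834,0.182,0.85],[0.834,0.182,0.85]],"twist":[[0,0,0.02],[0,0,0.02],[0,0,0.02],[0,0,0.02],[0,0,0.02],[0,0,0.02],[0,0,0.02],[0,0,0.02],[0,0,0.02],[0,0,0.02],[0,0,0.02]]}' -0.4; python3 -m creep '{"translation":[[0,0,0],[0,0,0],[0,0,0],[0,0,0],[0,0,-0.2],[0,0,-0.45],[0,0,-0.7],[0,0,-0.84],[0,0,-0.84]],"twist":[[0,0,0],[0,0,0],[0,0,0],[0,0,0],[0,0,0],[0,0,0],[0,0,0],[0,0,0],[0,0,0]]}' 1 15
python3 - <<'E'
from h import *
R=down(np.pi/2+.003)
a=unit([0,.053,.1]);b=unit([0,.053,.0155]); 
go((a,R),(b,R)); print(a)
E
```

```text
time_s: 13.42
tcp_pos: [0.5647, 0.3024, 0.003]
eef_rot: [0.0, 0.717, 0.697, 0.001]
contact_force: [-0.6, -0.3, 0.9]
gripper_width: 0.0659
grasp_force: 0.0
time_s: 14.55
tcp_pos: [0.566, 0.3031, 0.2161]
eef_rot: [0.002, 0.717, 0.697, 0.004]
contact_force: [0.0, 0.0, -0.9]
gripper_width: 0.0449
grasp_force: 15.0
T [-1.0373, -0.3097, 0.4588] W [0.0047, -0.0019, -0.0198] mm 294 deg 1.8
T [-1.0383, -0.3122, 0.7968] W [0.0047, -0.0019, -0.0198] mm 336 deg 1.8
[0.482141   0.04639976 0.1       ]
```

```bash
python3 -m creep '{"translation":[[-0.2,-0.1,0],[-0.4,-0.2,0],[-0.6,-0.25,0],[-0.8,-0.29,0],[-1,-0.31,0],[-1,-0.31,0.1],[-1,-0.31,0.3],[-1,-0.31,0.45],[-1,-0.31,0.45]],"twist":[[0,0,-0.02],[0,0,-0.02],[0,0,-0.02],[0,0,-0.02],[0,0,-0.02],[0,0,-0.02],[0,0,-0.02],[0,0,-0.02],[0,0,-0.02]]}'
python3 - <<'E'
from h import *
R=down(np.pi/2+.003)
go((unit([0,.053,.0155]),R))
E
```

```text
time_s: 15.68
tcp_pos: [0.4737, 0.0547, 0.094]
eef_rot: [-0.005, 0.706, 0.708, -0.004]
contact_force: [0.8, -0.1, 0.1]
gripper_width: 0.0446
grasp_force: 15.0
T [-0.0336, 0.0376, 0.3135] W [-0.0081, -0.0006, 0.0] mm 79 deg 0.7
```

```bash
python3 -m creep '{"translation":[[-0.036,0,0],[-0.036,0,0],[-0.036,0,0]],"twist":[[0,0,0],[0,0,0],[0,0,0]]}'
python3 - <<'E'
from h import *
R=down(np.pi/2+.003)
go((unit([0,.053,.0155]),R))
E
```

```text
time_s: 16.05
tcp_pos: [0.4806, 0.0452, 0.1008]
eef_rot: [0.001, 0.706, 0.708, 0.001]
contact_force: [0.3, -0.1, 0.1]
gripper_width: 0.0449
grasp_force: 15.0
T [0.0048, 0.0053, 0.3414] W [0.0019, 0.0001, -0.0001] mm 85 deg 0.2
```

```bash
python3 -m creep '{"translation":[[0.004,0.004,0.15],[0.004,0.004,0.25],[0.004,0.004,0.3],[0.004,0.004,0.325],[0.004,0.004,0.34],[0.004,0.004,0.34],[0.004,0.004,0.34]],"twist":[[0,0,0],[0,0,0],[0,0,0],[0,0,0],[0,0,0],[0,0,0],[0,0,0]]}'; python3 -m creep '{"translation":[[0,0,0],[0,0,0],[0,0,0],[0,0,-0.2],[0,0,-0.45],[0,0,-0.7],[0,0,-0.85],[0.2,-0.3,-0.85],[0.4,-0.5,-0.85],[0.6,-0.5,-0.85],[0.7,-0.5,-0.85],[0.7,-0.5,-0.85]],"twist":[[0,0,0],[0,0,0],[0,0,0],[0,0,0],[0,0,0],[0,0,0],[0,0,0],[0,0,0],[0,0,0],[0,0,0],[0,0,0],[0,0,0]]}' -0.25; python3 - <<'E'
from h import *
R=down(np.pi/2+.003)
K=knob(.29,.11)
go((K+[0,0,.10-.019],R),(K-[0,0,.019],R))
s=ctrl.snapshot("top");crop(s,225,150,220,140,3.6,"t5.png")
E
```

```text
time_s: 16.92
tcp_pos: [0.481, 0.0464, 0.015]
eef_rot: [0.001, 0.706, 0.708, 0.0]
contact_force: [-0.1, 0.1, -0.9]
gripper_width: 0.0447
grasp_force: 15.0
time_s: 18.42
tcp_pos: [0.3538, 0.2229, 0.227]
eef_rot: [-0.0, 0.704, 0.71, 0.0]
contact_force: [0.2, -0.6, 0.3]
gripper_width: 0.0589
grasp_force: 0.0
T [-0.3074, 0.6744, -0.0485] W [0.0001, -0.0002, 0.0034] mm 186 deg 0.3
T [-0.3075, 0.6743, 0.3515] W [0.0001, -0.0002, 0.0034] mm 205 deg 0.3
```

View pics/t5.png

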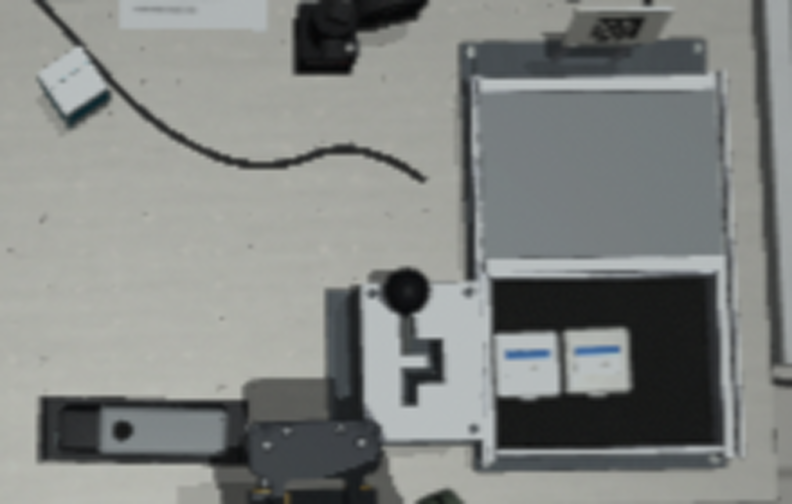

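```bash
python3 -m creep '{"translation":[[-0.05,0.1,-0.06],[-0.15,0.3,-0.06],[-0.25,0.5,-0.06],[-0.3,0.674,-0.06],[-0.3,0.674,-0.06],[-0.3,0.674,0.1],[-0.3,0.674,0.25],[-0.3,0.674,0.345],[-0.3,0.674,0.345],[-0.3,0.674,0.345]],"twist":[[0,0,0],[0,0,0],[0,0,0],[0,0,0],[0,0,0],[0,0,0],[0,0,0],[0,0,0],[0,0,0],[0,0,0]]}' -0.15; python3 -m creep '{"translation":[[0,0,0],[0,0,0],[0,0,0],[0,0,0]],"twist":[[0,0,0],[0,0,0],[0,0,0],[0,0,0]]}' 1 20
```

```text
time_s: 19.73
tcp_pos: [0.5239, 0.1464, 0.1419]
eef_rot: [0.001, 0.706, 0.708, 0.001]
contact_force: [0.1, -1.6, -0.3]
gripper_width: 0.0542
grasp_force: 0.0
time_s: 20.23
tcp_pos: [0.5241, 0.1467, 0.1413]
eef_rot: [0.0, 0.706, 0.708, 0.001]
contact_force: [1.6, 0.5, 2.0]
gripper_width: 0.0289
grasp_force: 20.0
```

```bash
python3 -m creep '{"translation":[[0,-0.025,-0.006],[0,-0.05,-0.0126],[0,-0.075,-0.017],[0,-0.0987,-0.02],[-0.03,-0.0987,-0.022],[-0.063,-0.0987,-0.0237],[-0.095,-0.0987,-0.022],[-0.127,-0.0987,-0.0203],[-0.127,-0.13,-0.023],[-0.127,-0.166,-0.024],[-0.127,-0.166,-0.024],[-0.127,-0.166,-0.024]],"twist":[[0,0,0],[0,0,0],[0,0,0],[0,0,0],[0,0,0],[0,0,0],[0,0,0],[0,0,0],[0,0,0],[0,0,0],[0,0,0],[0,0,0]]}'; python3 -m creep '{"translation":[[0,0,0],[0,0,0],[0,0,0],[0,0,-0.2],[0,0,-0.43],[0.2,0,-0.43],[0.4,0,-0.43],[0.6,0,-0.43],[0.8,-0.1,-0.43],[0.83,-0.15,-0.43],[0.83,-0.15,-0.43]],"twist":[[0,0,0],[0,0,0],[0,0,0],[0,0,0],[0,0,0],[0,0,0],[0,0,0],[0,0,0],[0,0,0],[0,0,0],[0,0,0]]}' -0.15; python3 - <<'E'
from h import *
R=down(0.0-.03) # tool y along -x world
for R in(down(-.03),down(np.pi-.03),down(np.pi/2-.03)):
  go(([.441,.317,.15],R),([.441,.317,.010],R))
s=ctrl.snapshot("top");crop(s,225,150,220,140,3.6,"t6.png")
E
```

```text
time_s: 21.72
tcp_pos: [0.4823, 0.1147, 0.1483]
eef_rot: [0.001, 0.706, 0.708, 0.001]
contact_force: [2.3, -0.1, 8.3]
gripper_width: 0.0286
grasp_force: 20.0
time_s: 23.1
tcp_pos: [0.4428, 0.322, 0.2535]
eef_rot: [0.0, 0.705, 0.709, -0.001]
contact_force: [-0.0, -0.7, 0.9]
gripper_width: 0.0539
grasp_force: 0.0
T [-0.0193, -0.0068, 0.414] W [0.0, 0.0013, 1.0223] mm 104 deg 92.0
T [-0.0186, -0.0061, 0.974] W [0.0, 0.0013, 1.0223] mm 244 deg 92.0
T [-0.0193, -0.0068, 0.414] W [-0.0013, 0.0, -0.9777] mm 104 deg 88.0
T [-0.0186, -0.0061, 0.974] W [-0.0013, 0.0, -0.9777] mm 244 deg 88.0
T [-0.0193, -0.0068, 0.414] W [-0.0008, 0.0008, 0.0223] mm 104 deg 2.0
T [-0.0186, -0.0061, 0.974] W [-0.0008, 0.0008, 0.0223] mm 244 deg 2.0
```

View pics/t6.png

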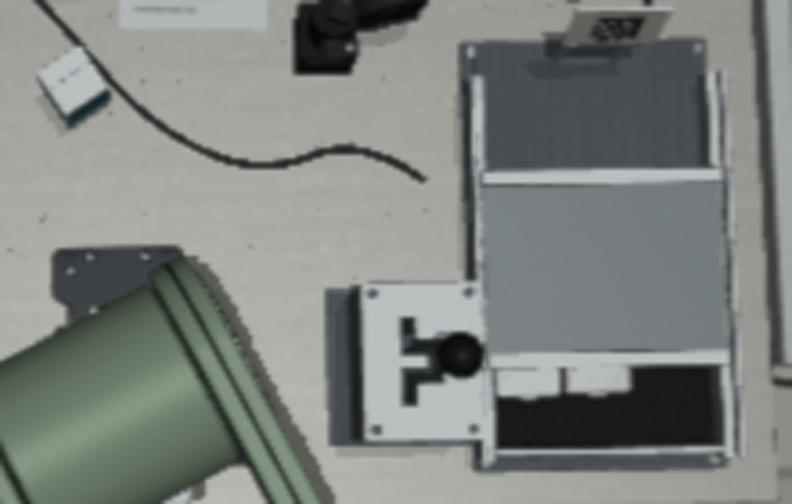

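```bash
python3 -m creep '{"translation":[[-0.02,-0.007,0.2],[-0.0225,-0.006,0.4],[-0.0225,-0.006,0.6],[-0.0225,-0.006,0.8],[-0.0225,-0.006,0.92],[-0.0225,-0.006,0.96],[-0.0225,-0.006,0.974],[-0.0225,-0.006,0.974],[-0.0225,-0.006,0.974]],"twist":[[0,0,0.022],[0,0,0.022],[0,0,0.022],[0,0,0.022],[0,0,0.022],[0,0,0.022],[0,0,0.022],[0,0,0.022],[0,0,0.022]]}' -0.15; python3 -m creep '{"translation":[[0,0,0],[0,0,0],[0,0,0],[0,0,0],[0,0,0]],"twist":[[0,0,0],[0,0,0],[0,0,0],[0,0,0],[0,0,0]]}' 1 35
```

```text
time_s: 24.28
tcp_pos: [0.4437, 0.317, 0.0121]
eef_rot: [0.0, 0.718, 0.696, 0.001]
contact_force: [-0.2, -0.1, 0.8]
gripper_width: 0.0539
grasp_force: 0.0
time_s: 24.9
tcp_pos: [0.4419, 0.3166, 0.0108]
eef_rot: [-0.0, 0.718, 0.696, -0.0]
contact_force: [-4.4, -0.4, 5.7]
gripper_width: 0.0337
grasp_force: 35.0
```

```bash
python3 -m creep '{"translation":[[0,0,-0.03],[0,0,-0.1],[0,0,-0.3],[0,0,-0.55],[0,0,-0.8],[0,0,-1],[0,0,-1]],"twist":[[0,0,0],[0,0,0],[0,0,0],[0,0,0],[0,0,0],[0,0,0],[0,0,0]]}'; cat >> h.py <<'E'
def aim(d):
    xr=Ro.from_euler("z",.003).apply([np.cos(.26),0,-np.sin(.26)]); yr=Ro.from_euler("z",.003).apply([0,1,0]); zr=np.cross(xr,yr)
    O=unit([.222,0,.105]); return O-(d+.061)*xr-.0142*zr, Ro.from_matrix(np.c_[xr,-yr,-zr])
E
python3 - <<'E'
from h import *
b=cur()
pre=(aim(.1)[0]+[-.06,0,.09],down(.003)); print(b[0],pre[0],aim(.1)[0])
go(pre,base=b); go(aim(.1),base=pre)
E
```

```text
time_s: 25.78
tcp_pos: [0.4458, 0.318, 0.2677]
eef_rot: [0.002, 0.718, 0.696, 0.006]
contact_force: [0.6, -0.4, -1.9]
gripper_width: 0.0339
grasp_force: 35.0
[0.44580856 0.31798394 0.26765437] [ 0.48506039 -0.00641172  0.22266723] [ 0.54506039 -0.00641172  0.13266723]
T [-1.2931, 0.1955, 0.1742] W [0.0031, -0.0091, 0.9781] mm 330 deg 88.0
T [0.24, 0.0007, 0.36] W [0.0, -0.1655, -0.0] mm 108 deg 14.9
```

```bash
python3 -m creep '{"translation":[[-0.1,0,0],[-0.2,0,0],[-0.3,0,0],[-0.4,0,0],[-0.55,0.05,0],[-0.7,0.1,0],[-0.85,0.15,0],[-0.98,0.18,0],[-0.98,0.18,0],[-0.98,0.18,0],[-0.98,0.18,0]],"twist":[[0,0,0.1],[0,0,0.2],[0,0,0.3],[0,0,0.4],[0,0,0.5],[0,0,0.6],[0,0,0.7],[0,0,0.8],[0,0,0.9],[0,0,0.978],[0,0,0.978]]}'; python3 - <<'E'
from h import *
go((aim(.1)[0]+[-.06,0,.09],down(.003)),aim(.1))
E
```

```text
time_s: 27.15
tcp_pos: [0.4788, 0.0699, 0.2591]
eef_rot: [0.0, 1.0, 0.002, -0.001]
contact_force: [-0.4, -0.4, -2.1]
gripper_width: 0.0339
grasp_force: 35.0
T [0.0242, 0.3054, 0.1455] W [0.0, 0.0017, 0.0008] mm 85 deg 0.2
T [0.2652, 0.3064, 0.5049] W [0.0001, -0.1638, 0.0008] mm 162 deg 14.7
```

```bash
python3 -m creep '{"translation":[[0.0,0.1,0.04],[0.01,0.2,0.1],[0.02,0.3,0.15],[0.08,0.306,0.25],[0.15,0.306,0.35],[0.22,0.306,0.45],[0.265,0.3064,0.505],[0.265,0.3064,0.505],[0.265,0.3064,0.505],[0.265,0.3064,0.505]],"twist":[[0,0,0],[0,-0.05,0],[0,-0.1,0],[0,-0.14,0],[0,-0.1638,0],[0,-0.1638,0],[0,-0.1638,0],[0,-0.1638,0],[0,-0.1638,0],[0,-0.1638,0]]}'; python3 - <<'E'
from h import *
go(aim(.1))
s=ctrl.snapshot("side"); crop(s,270,190,160,120,5,"s3.png")
# predicted pixels: window centre, nose top/bottom, plate centre, in crop
p,R=cur(); M=R.as_matrix(); w=p+.061*M[:,0]-.0142*M[:,2]
O=unit([.222,0,.105]); pz=np.array([np.sin(.26),0,np.cos(.26)])
P=[w,w+.02*(-M[:,2])-.017*M[:,1]*-1*-1,w-.057*0*M[:,0],w-.118*M[:,0]+.02*-M[:,2],O,O+.025*pz+[0,-.032,0],O-.025*pz+[0,-.032,0],O+.025*pz+[0,.032,0]]
print(((proj(s,P)-[270,190])*5+2).round().tolist(), "beam at plate",(w+.1*M[:,0]-O).round(4))
E
```

```text
time_s: 28.4
tcp_pos: [0.5466, -0.0063, 0.1358]
eef_rot: [0.0, 0.992, 0.002, -0.127]
contact_force: [0.4, 0.8, -2.0]
gripper_width: 0.0336
grasp_force: 35.0
T [-0.0028, 0.0006, 0.0135] W [0.0003, -0.0031, 0.0003] mm 3 deg 0.3
[[356.0, 473.0], [359.0, 406.0], [356.0, 473.0], [82.0, 420.0], [576.0, 491.0], [629.0, 501.0], [582.0, 592.0], [570.0, 392.0]] beam at plate [0.0017 0.0002 0.0038]
```

View pics/s3.png

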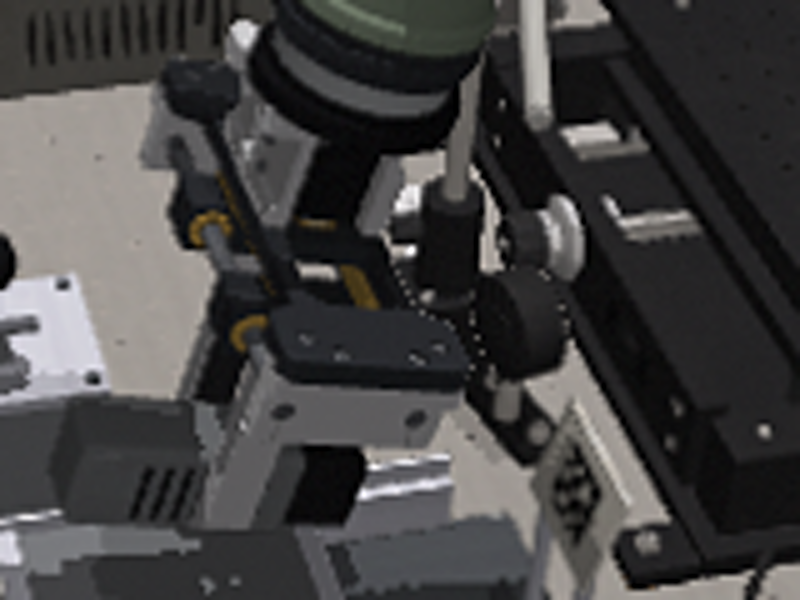

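```bash
python3 -m creep '{"translation":[[-0.003,0.0006,0.012],[-0.003,0.0006,0.012],[-0.003,0.0006,0.012],[-0.003,0.0006,0.012]],"twist":[[0,-0.002,0],[0,-0.002,0],[0,-0.002,0],[0,-0.002,0]]}'; python3 - <<'E'
from h import *
go(aim(.1))
p,R=cur(); M=R.as_matrix(); print((p+.161*M[:,0]-.0142*M[:,2]-unit([.222,0,.105])).round(4))
E
```

```text
time_s: 28.95
tcp_pos: [0.5448, -0.0064, 0.1316]
eef_rot: [0.0, 0.992, 0.002, -0.13]
contact_force: [-0.3, 0.2, -1.8]
gripper_width: 0.034
grasp_force: 35.0
T [0.0, 0.0001, -0.0042] W [0.0001, 0.0003, 0.0002] mm 1 deg 0.0
[-0.0003  0.0001 -0.0011]
```

Within about 1 mm: hold 2.5 s, then retreat.

```bash
Z='irrelevant'; python3 -m creep '{"translation":[[0,0,0],[0,0,0],[0,0,0],[0,0,0],[0,0,0],[0,0,0],[0,0,0],[0,0,0],[0,0,0],[0,0,0],[0,0,0],[0,0,0]],"twist":[[0,0,0],[0,0,0],[0,0,0],[0,0,0],[0,0,0],[0,0,0],[0,0,0],[0,0,0],[0,0,0],[0,0,0],[0,0,0],[0,0,0]]}'; python3 -m creep '{"translation":[[0,0,0],[0,0,0],[0,0,0],[0,0,0],[0,0,0],[0,0,0],[0,0,0],[0,0,0]],"twist":[[0,0,0],[0,0,0],[0,0,0],[0,0,0],[0,0,0],[0,0,0],[0,0,0],[0,0,0]]}'; python3 - <<'E'
from h import *
b=cur(); p,R=b; M=R.as_matrix(); print((p+.161*M[:,0]-.0142*M[:,2]-unit([.222,0,.105])).round(4))
pre=(np.array([.485,-.006,.25]),down(.003))
rest=(np.array([.4419,.3166,.25]),down(1.5397))
go(pre,base=b); go(rest,base=pre)
E
```

```text
time_s: 30.45
tcp_pos: [0.5448, -0.0064, 0.1317]
eef_rot: [0.0, 0.992, 0.002, -0.13]
contact_force: [0.1, 0.6, -2.4]
gripper_width: 0.0341
grasp_force: 35.0
time_s: 31.45
tcp_pos: [0.5448, -0.0064, 0.1316]
eef_rot: [0.0, 0.992, 0.002, -0.13]
contact_force: [0.4, -0.3, -2.0]
gripper_width: 0.0341
grasp_force: 35.0
[-0.0003  0.     -0.0011]
T [-0.3529, -0.0024, -0.3959] W [0.0, 0.1658, 0.0001] mm 133 deg 14.9
T [-0.1685, -1.2909, -0.0] W [0.0, 0.0, -0.9783] mm 325 deg 88.0
```

```bash
python3 -m creep '{"translation":[[-0.1,0,-0.02],[-0.2,0,-0.15],[-0.3,0,-0.3],[-0.353,-0.002,-0.396],[-0.353,-0.002,-0.396],[-0.353,-0.002,-0.396]],"twist":[[0,0,0],[0,0.05,0],[0,0.1,0],[0,0.1658,0],[0,0.1658,0],[0,0.1658,0]]}'; python3 -m creep '{"translation":[[-0.02,-0.2,0],[-0.05,-0.4,0],[-0.1,-0.6,0],[-0.15,-0.8,0],[-0.168,-0.99,0],[-0.168,-0.99,0],[-0.168,-0.99,0],[-0.168,-0.99,0],[-0.168,-0.99,0],[-0.168,-0.99,0],[-0.168,-0.99,0]],"twist":[[0,0,-0.1],[0,0,-0.2],[0,0,-0.3],[0,0,-0.4],[0,0,-0.5],[0,0,-0.6],[0,0,-0.7],[0,0,-0.8],[0,0,-0.9],[0,0,-0.978],[0,0,-0.978]]}';  python3 - <<'E'
from h import *
go(([.4419,.3166,.06],down(1.5397)),([.4419,.3166,.0112],down(1.5397)))
E
```

```text
time_s: 32.2
tcp_pos: [0.4846, -0.0061, 0.2492]
eef_rot: [-0.0, 1.0, 0.002, -0.001]
contact_force: [-0.7, -0.5, -3.5]
gripper_width: 0.0339
grasp_force: 35.0
time_s: 33.58
tcp_pos: [0.4418, 0.2412, 0.2475]
eef_rot: [-0.001, 0.719, 0.695, -0.002]
contact_force: [0.1, 0.5, -1.5]
gripper_width: 0.0339
grasp_force: 35.0
T [0.3029, -0.0059, 0.7494] W [-0.0031, 0.0012, -0.001] mm 202 deg 0.3
T [0.3033, -0.0049, 0.9446] W [-0.0031, 0.0012, -0.001] mm 248 deg 0.3
```

```bash
python3 -m creep '{"translation":[[0.15,-0.005,0],[0.303,-0.005,0],[0.303,-0.005,0.2],[0.303,-0.005,0.4],[0.303,-0.005,0.6],[0.303,-0.005,0.74],[0.303,-0.005,0.74],[0.303,-0.005,0.74]],"twist":[[0,0,0],[0,0,0],[0,0,0],[0,0,0],[0,0,0],[0,0,0],[0,0,0],[0,0,0]]}';  python3 - <<'E'
from h import *
go(([.4419,.3166,.0115],down(1.5397)))
E
```

```text
time_s: 34.58
tcp_pos: [0.4443, 0.3176, 0.0657]
eef_rot: [0.0, 0.718, 0.696, 0.001]
contact_force: [0.4, -0.1, -1.5]
gripper_width: 0.0335
grasp_force: 35.0
T [-0.0042, -0.0096, 0.2169] W [0.0006, -0.0003, -0.0007] mm 54 deg 0.1
```

```bash
python3 -m creep '{"translation":[[-0.002,-0.004,0.05],[-0.002,-0.004,0.12],[-0.002,-0.004,0.15],[-0.002,-0.004,0.15],[-0.002,-0.004,0.15]],"twist":[[0,0,0],[0,0,0],[0,0,0],[0,0,0],[0,0,0]]}';  python3 - <<'E'
from h import *
go(([.4419,.3166,.0115],down(1.5397)))
E
```

```text
time_s: 35.2
tcp_pos: [0.4425, 0.3167, 0.0277]
eef_rot: [0.0, 0.718, 0.696, 0.0]
contact_force: [-0.4, 0.1, -1.4]
gripper_width: 0.0334
grasp_force: 35.0
T [-0.0005, -0.0026, 0.0649] W [0.0003, -0.0002, -0.0002] mm 16 deg 0.0
```

```bash
python3 -m creep '{"translation":[[0,-0.002,0.03],[0,-0.002,0.055],[0,-0.002,0.064],[0,-0.002,0.064],[0,-0.002,0.064]],"twist":[[0,0,0],[0,0,0],[0,0,0],[0,0,0],[0,0,0]]}';python3 -m creep '{"translation":[[0,0,0],[0,0,0],[0,0,0],[0,0,0],[0,0,-0.1],[0,0,-0.3],[0,0,-0.5],[0,0,-0.7],[0,0,-0.9],[0,0,-0.9]],"twist":[[0,0,0],[0,0,0],[0,0,0],[0,0,0],[0,0,0],[0,0,0],[0,0,0],[0,0,0],[0,0,0],[0,0,0]]}' -0.15;  python3 - <<'E'
from h import *
go((knob(0,-.11)+[0,0,.1-.019],down(np.pi/2)),(knob(0,-.11)-[0,0,.0175],down(np.pi/2)))
E
```

```text
time_s: 35.83
tcp_pos: [0.4419, 0.3167, 0.0116]
eef_rot: [0.0, 0.718, 0.696, 0.0]
contact_force: [-0.3, -0.6, -1.8]
gripper_width: 0.0338
grasp_force: 35.0
time_s: 37.08
tcp_pos: [0.4448, 0.3182, 0.2423]
eef_rot: [0.002, 0.718, 0.696, 0.005]
contact_force: [0.7, -0.2, -0.1]
gripper_width: 0.0544
grasp_force: 0.0
T [-0.8057, 0.1738, -0.0139] W [0.0064, -0.0033, -0.0199] mm 206 deg 1.9
T [-0.8079, 0.1698, 0.3801] W [0.0064, -0.0033, -0.0199] mm 227 deg 1.9
```

```bash
python3 -m creep '{"translation":[[-0.2,0.05,-0.02],[-0.4,0.1,-0.02],[-0.6,0.15,-0.02],[-0.8,0.18,-0.02],[-0.805,0.18,-0.02],[-0.805,0.18,-0.02],[-0.805,0.18,-0.02]],"twist":[[0,0,-0.02],[0,0,-0.02],[0,0,-0.02],[0,0,-0.02],[0,0,-0.02],[0,0,-0.02],[0,0,-0.02]]}'; python3 - <<'E'
from h import *
go((knob(0,-.11)-[0,0,.0175],down(np.pi/2)))
s=ctrl.snapshot("top");crop(s,225,150,220,140,3.6,"t7.png")
E
```

```text
time_s: 37.95
tcp_pos: [0.48, 0.1153, 0.241]
eef_rot: [-0.0, 0.706, 0.708, -0.0]
contact_force: [0.1, 0.2, -1.0]
gripper_width: 0.0539
grasp_force: 0.0
T [0.0007, 0.0082, 0.3774] W [-0.0006, -0.0002, 0.0012] mm 94 deg 0.1
```

View pics/t7.png

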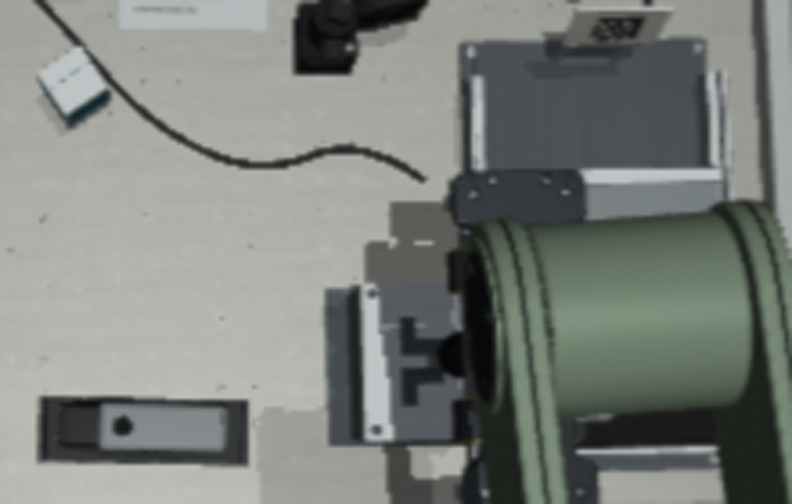

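```bash
python3 -m creep '{"translation":[[0,0.006,0.1],[0,0.006,0.25],[0,0.006,0.37],[0,0.006,0.37],[0,0.006,0.37]],"twist":[[0,0,0],[0,0,0],[0,0,0],[0,0,0],[0,0,0]]}'; python3 -m creep '{"translation":[[0,0,0],[0,0,0],[0,0,0],[0,0,0]],"twist":[[0,0,0],[0,0,0],[0,0,0],[0,0,0]]}' 1 20;  python3 -m creep '{"translation":[[0,-0.033,0.002],[0,-0.066,0.0038],[0.03,-0.066,0.002],[0.064,-0.066,0],[0.095,-0.066,0.002],[0.127,-0.066,0.0038],[0.127,-0.09,0.007],[0.127,-0.115,0.012],[0.127,-0.14,0.018],[0.127,-0.166,0.024],[0.127,-0.166,0.024],[0.127,-0.166,0.024]],"twist":[[0,0,0],[0,0,0],[0,0,0],[0,0,0],[0,0,0],[0,0,0],[0,0,0],[0,0,0],[0,0,0],[0,0,0],[0,0,0],[0,0,0]]}'
```

```text
time_s: 38.62
tcp_pos: [0.4828, 0.1148, 0.1502]
eef_rot: [0.001, 0.707, 0.708, 0.001]
contact_force: [0.6, -0.2, -0.9]
gripper_width: 0.0541
grasp_force: 0.0
time_s: 39.12
tcp_pos: [0.4826, 0.114, 0.1498]
eef_rot: [0.001, 0.707, 0.707, 0.001]
contact_force: [-0.5, -0.1, 3.4]
gripper_width: 0.0288
grasp_force: 20.0
time_s: 40.62
tcp_pos: [0.4391, 0.1457, 0.1427]
eef_rot: [-0.001, 0.707, 0.707, -0.001]
contact_force: [0.4, 0.1, 5.8]
gripper_width: 0.0286
grasp_force: 20.0
```

```bash
python3 -m creep '{"translation":[[0,0,0],[0,0,0],[0,0,0],[0,0,-0.2],[0,0,-0.44],[0.3,-0.2,-0.44],[0.5,-0.3,-0.44],[0.7,-0.3,-0.44],[0.7,-0.3,-0.44],[0.7,-0.3,-0.44]],"twist":[[0,0,0],[0,0,0],[0,0,0],[0,0,0],[0,0,0],[0,0,0],[0,0,0],[0,0,0],[0,0,0],[0,0,0]]}' -0.15; python3 - <<'E'
from h import *
s=ctrl.snapshot("top");crop(s,225,150,220,140,3.6,"t8.png")
print(((proj(s,[knob(-.29,.11)])-[225,150])*3.6+1.3).round())
E
```

```text
time_s: 41.88
tcp_pos: [0.365, 0.3205, 0.2524]
eef_rot: [0.0, 0.707, 0.708, -0.001]
contact_force: [-0.2, -0.4, -0.8]
gripper_width: 0.0541
grasp_force: 0.0
[[411. 425.]]
```

View pics/t8.png

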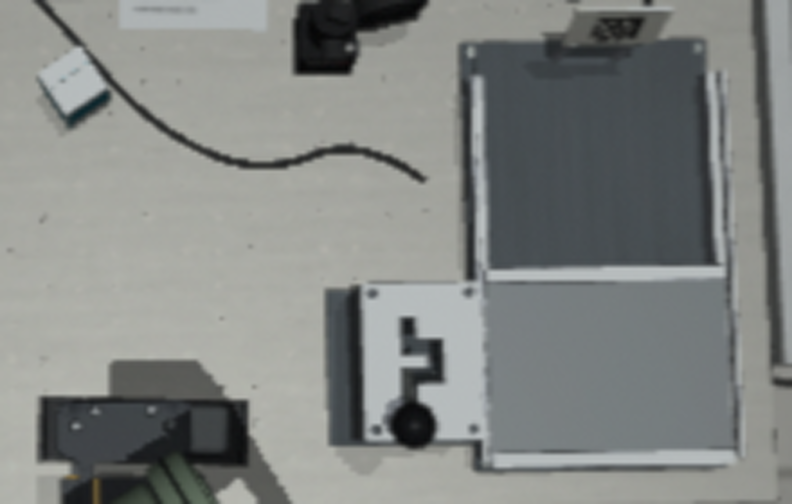

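The picture shows the cover shut, with its rear bar at crop row 273, and the knob at (412, 425), the same as at the start.

```bash
python3 -c "
from rig import ctrl
print(ctrl.job_done())"
```

```text
the job is handed in; nothing more can be done
None
```

The job is done and handed in at about 42 s: only two lens boxes were on the table and both now lie flat side by side in the tray, the code plate was aimed at from about 10 cm (within about 1 mm) for over 2 s, the reader is back in its rest, the lever is at its near end with the cover shut, and I did not touch the carton, tape or fork.

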